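Shut the slide box and push it back into the row

TASK

One of the three microscope-slide boxes has been left standing out in front of the row with its lid up. Press its lid down shut with the fingertips, then push the box along the desk into the free place between the other two boxes, until its back lies flat against the front of the low bottle shelf. Do not pick the box up, and leave the other two boxes and everything else on the desk where they are.

Things in the scene. Friction and masses are not known exactly. Their poses are not given: they have to be found in the camera images.
- slide_box: the slide box to put away: grey plastic, loose, 84 mm deep (x), 98 mm wide (y), 35 mm high shut (base 24, lid 11), 0.17 to 0.35 kg, too wide to grip. Origin: centre of its underside; +x to its back (hinge side, towards the shelf), -x to its front (clasp), z up. Starts 130 to 175 mm short of its place, up to 80 mm to either side and up to 0.35 rad askew
- lid (a joint): angle of that box's lid, rad: 0 shut, about 0.4 to 0.8 at the start. The hinge runs along the top back edge of the base (84 mm behind the front, 24 mm up); the lid's top lies 11 mm above the hinge line when shut; it is stiff enough to stay where it is left and yields to about 1 N pressed down at the front edge
- lid_edge (a point): middle of the front upper edge of that box's lid (moves with the lid); when the lid is shut it is 35 mm above the desk at the middle of the box's front
- box_back (a point): middle of the lower back edge of that box, on the desk (42 mm from the box's origin along its +x)
- riser: low white bottle shelf, fixed, 540 mm long (y), 130 mm deep, 50 mm high; its bottles reach 130 mm above the desk. Origin: foot of its front panel, middle of its length; x points away from the robot, square into the panel, y along it to the left. The upright flat front panel is the stop; the free place is at its middle, y = 0 within a few mm
- box_left: a shut slide box of the same size, loose, in its place against the shelf to the left (+y) of the free place, its centre 115 to 121 mm from the middle of the shelf. Origin and axes as for slide_box; stays where it is
- box_right: the same to the right (-y) of the free place. The free place between the two is 132 to 144 mm wide; stays where it is
- dropper_a: amber dropper bottle, 33 mm across, 86 mm high, loose, standing beside the work in front of one end of the row; origin at the centre of its underside; stays where it is
- dropper_b: another such bottle, standing by the shelf just left of box_left; stays where it is
- petri: covered Petri dish, 92 mm across, 15 mm high, loose, in front of the other end of the row; origin at the centre of its underside; stays where it is

How it is judged:
By the outcome, as a careful person would: the job done as asked, in the order asked, and still so for the second after the job is handed in, with the robot touching nothing.
It also fails if it takes over 64 s, if anything falls off the work surface, if the arm or the gripper's body presses on something with over 40 N, if the wrist force passes 120 N, or if a joint passes its speed limit or range.

ROBOT

A 6-joint arm with a two-finger parallel gripper is mounted at the origin on the work surface. World frame = base frame: x ahead of the robot, y to its left, z up, the work surface at z = 0. Lengths are in m, angles in rad, forces in N, time in s.
With the tool pointing down it reaches from about 0.425 to 0.95 m from the base axis. Payload 3.5 kg.
Tool frame: the origin (TCP) lies midway between the tips of the shut fingers; the grasp point (between the pads) lies 19 mm behind it (ctrl.pinch_z is the distance from the TCP to the grasp point, in m); z points along the fingers, y is the line along which they close (so a half turn about z gives the same grasp; the last joint's range is limited). The gripper opens to 85 mm and grips with 20 to 120 N. Pads are 22 mm wide; open, the fingers measure 114 mm over their backs; the gripper's body (76 mm by 85 mm) begins 54 mm behind the grasp point. The pads swing forward as they close: fully open they stand 13 mm farther back than shut.
Start: joints at [-1.33, 0.286, 1.577, -0, 1.279, -0.15], TCP at [0.257, -0.624, 0.231] pointing down, gripper open.
Joint ranges: [-2.77, 2.77], [-0.9, 2.22], [0.21, 2.48], [-1.53, 4.67], [0.24, 2.81], [-2.84, 2.84]. Speed limits (rad/s): [2.79, 2.79, 3.14, 3.14, 3.14, 3.14].

INTERFACE

Orientations are given as a unit quaternion [x, y, z, w].
In Python, from plant import get_state, viewer, sign_off, ctrl gives the robot as it stands. The module is installed in compiled form; this text tells all that it offers.
- The arm moves only by the shell command python3 -m handwheel 'ROWS' [FORCE]. ROWS is JSON, a list that holds one entry, the list of rows, each a list of 5 numbers: the finger opening in m, from 0 to 0.0854, then the shift along the tool's x, y, z in m, then the turn about the tool's z in degrees. In form: [[[claw, x, y, z, spin], ...]]. A call has 1 to 12 rows; each row shifts and turns the commanded pose from where the row before left it, along the tool's axes as they then stand; what a row does not reach is not made up. A row lasts 1/12 s, in which the tool goes at most 41.7 mm and 7.16 degrees, less where a joint would pass 70% of its speed; a pose out of reach is approached as far as the arm can. A call is refused whole if a number of a shift passes 0.0417 or a number of a turn 7.16, either way. A call with a gripper value outside its range is refused whole. The fingers move at their own pace and stop on an object; FORCE is the grip in N (left out, the last holds). Time passes only in rows, so rows that do not move let the fingers close. It gives the time, the measured TCP pose, the force, the opening and the grip force at its end, in the units of the state.
- get_state(): the state, without advancing time (a new reading comes with each control period).
- viewer.read_camera(name): name is "side" or "top"; returns the picture (480x640x3 uint8, blue, green, red); there is no depth.
- viewer.camera_params(name): a dict with "fov_y" (degrees; the focal length in pixels is half the picture's height over the tangent of half this angle, whatever the lens; pixels are square), "cx", "cy" (the principal point, pixels), "xyz" and "attitude" of the camera in the world. Camera axes: x right, y up, looking along -z (the intrinsics and any distortion apply to the point x, -y, -z); pixel columns grow to the right and rows downward; lengths in m; the calibration is good to about 2 mm. A picture is of the moment at which its call begins. camera_params takes no time and is no camera call.
- sign_off(): hands the job in; it is judged then, once.
Trained networks look in the newest picture that a camera, given by its name, has taken for a name from the list of things; names that differ only in an ending like _2 or _b are one class to them, and where a whole thing is asked for, a point or a joint stands for the part that bears it (a point fixed in the world has none). Each returns a list of dicts, best first, with "confidence" (0 to 1); they miss things now and then, are a little off and sometimes report something else, mostly with a low value. They report only what shows in the picture. A call takes as long as a camera call.
- viewer.look_for(camera, name): "extent" ([left, top, width, height] as shares, 0 to 1, of the picture: columns of its width, rows of its height, round what is visible of it).
- viewer.outline_of(camera, name): "mask" (480x640 bool, what is visible of it) and "extent" ([left, top, width, height] as shares, 0 to 1, of the picture: columns of its width, rows of its height, round what is visible of it).
- viewer.pinpoint(camera, name): "xy" ([column, row] as shares, 0 to 1, of the picture: columns of its width, rows of its height: a listed point, or the origin of a listed thing).
The state is a dict: "time": time; "qpos": joint angles; "dq": joint speeds; "joint_efforts": joint torques, N m; "eef_pos": TCP position; "tcp_rot": TCP orientation; "contact_force": force on the tool from outside, world axes, zero at the start; "wrist_torque": the same for the moment, N m; "opening": opening from 0.0 (shut) to 1.0 (fully open); "finger_force": force on a finger pad.
Only numpy, scipy, OpenCV 4.12 (cv2) and the standard library are available. Lean on these libraries where they do the work, as an engineer would, in place of code of your own. Each camera call takes 0.05 s, during which the arm holds its last target. There are 200 camera calls.

## Working session

There is one attempt and no reset: what is moved stays moved. The work goes in short steps, Python scripts to look and compute and a shell command to move; the robot and the scene stay as the last step left them, time stands still between calls to the robot, and variables do not carry over. Pictures are saved under pics/ and viewed, at most 10 in all, crops included, and the job is handed in when it is done.

```bash
mkdir -p pics; cat > h.py <<'E'
import numpy as np, cv2
from scipy.spatial.transform import Rotation as R
from plant import get_state, viewer, ctrl
def cam(n):
    p=viewer.camera_params(n); return p
def rot(p):
    a=np.array(p["attitude"],float)
    return a if a.shape==(3,3) else R.from_quat(a).as_matrix()
def f(p): return 240/np.tan(np.radians(p["fov_y"])/2)
def proj(n,X):
    p=cam(n); c=(np.atleast_2d(X)-p["xyz"])@rot(p)
    return np.c_[p["cx"]+f(p)*c[:,0]/-c[:,2], p["cy"]-f(p)*c[:,1]/-c[:,2]]
def unproj(n,uv,z):
    p=cam(n); uv=np.atleast_2d(uv)
    d=np.c_[(uv[:,0]-p["cx"])/f(p),-(uv[:,1]-p["cy"])/f(p),-np.ones(len(uv))]@rot(p).T
    o=np.array(p["xyz"]); return o+d*((z-o[2])/d[:,2])[:,None]
E
python3 - <<'E'
from h import *
for n in("top","side"):
    print(n,cam(n)); im=viewer.read_camera(n); cv2.imwrite(f"pics/{n}0.png",im)
    for t in("slide_box","box_left","box_right","riser","dropper_a","petri","lid_edge","box_back"):
        r=viewer.pinpoint(n,t)
        print(t,[(np.round(np.array(q["xy"])*[640,480],1).tolist(),np.round(unproj(n,np.array(q["xy"])*[640,480],0)[0],3).tolist(),round(q["confidence"],2)) for q in r[:3]])
s=get_state();print(s["time"],s["eef_pos"],s["tcp_rot"])
E
```

```text
top {'fov_y': 43.97161367496034, 'cx': 325.54107387237417, 'cy': 241.827277507879, 'xyz': array([0.54012475, 0.00828865, 1.25301569]), 'attitude': array([-0.02056019,  0.00885225,  0.71716418, -0.69654465])}
slide_box [([383.2, 269.7], [0.53, -0.091, 0.0], 0.78)]
box_left [([305.8, 199.5], [0.684, 0.068, 0.0], 0.89)]
box_right []
riser [([365.7, 181.2], [0.718, -0.06, 0.0], 0.97)]
dropper_a [([485.8, 259.0], [0.547, -0.307, 0.0], 0.63), ([262.9, 190.8], [0.705, 0.158, 0.0], 0.57)]
petri [([234.0, 237.1], [0.608, 0.222, 0.0], 0.7)]
lid_edge [([389.0, 279.4], [0.51, -0.103, 0.0], 0.65)]
box_back []
side {'fov_y': 45.56600208705427, 'cx': 312.22554460861994, 'cy': 243.37115934998513, 'xyz': array([0.4832443 , 0.72413738, 0.73826951]), 'attitude': array([-0.03258172,  0.39212626,  0.91512753, -0.08784669])}
slide_box [([363.1, 228.3], [0.532, -0.098, 0.0], 0.68)]
box_left [([265.7, 277.9], [0.684, 0.065, 0.0], 0.58)]
box_right [([305.2, 193.3], [0.663, -0.181, -0.0], 0.72)]
riser [([261.0, 229.1], [0.725, -0.057, -0.0], 0.82)]
dropper_a [([366.3, 164.1], [0.551, -0.308, 0.0], 0.86), ([240.9, 317.0], [0.703, 0.158, 0.0], 0.66)]
petri [([293.3, 354.7], [0.603, 0.215, 0.0], 0.77)]
lid_edge [([377.5, 196.8], [0.515, -0.199, 0.0], 0.63)]
box_back [([339.8, 228.0], [0.577, -0.09, 0.0], 0.61)]
0.9 [ 0.2571432  -0.62411417  0.23136564] [9.80972932e-01 1.94144543e-01 9.96064599e-06 5.24928404e-05]
```

View pics/top0.png

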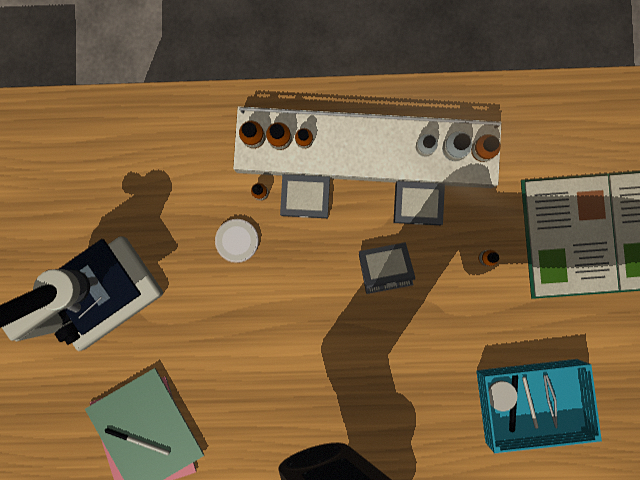

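View pics/side0.png

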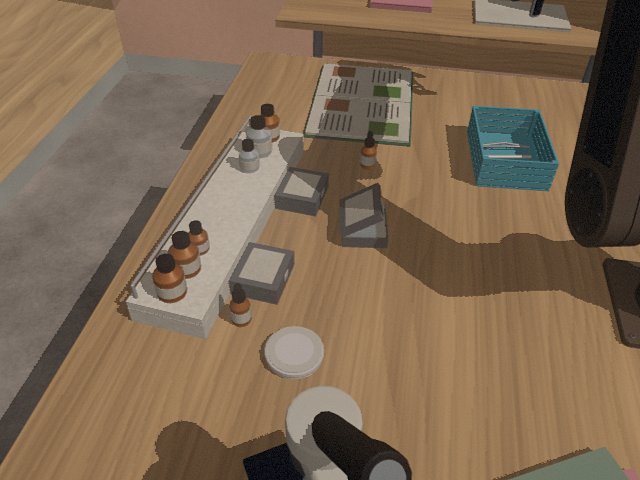

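The top view shows the open box near (387,268), the free place between boxes at (305,197) and (419,202), and the riser's front top edge running (234,170)–(498,186). Next I'll fit the boxes and riser to the masks in both views.

```bash
cat >> h.py <<'E'
from scipy.optimize import minimize
def boxpts(x0,x1,w,z0,z1): return np.array([[x,y,z] for x in(x0,x1) for y in(-w,w) for z in(z0,z1)],float)
def boxmodel(p,lid):
    base=boxpts(-.042,.042,.049,0,.024); L=boxpts(-.084,0,.049,0,.011)
    L=L@R.from_euler('y',lid).as_matrix().T+[.042,0,.024]   # +y rot raises -x side
    T=R.from_euler('z',p[2]).as_matrix()
    return [q@T.T+[p[0],p[1],0] for q in(base,L)]
def rismodel(p):
    return [boxpts(0,.13,.27,0,.05)@R.from_euler('z',p[2]).as_matrix().T+[p[0],p[1],0]]
def sil(n,parts,S=4):
    m=np.zeros((480*S,640*S),np.uint8)
    for q in parts: cv2.fillConvexPoly(m,cv2.convexHull(np.round(proj(n,q)*S+S/2-.5).astype(np.int32)),1)
    return cv2.resize(m.astype(np.float32),(640,480),interpolation=cv2.INTER_AREA)
def mask(n,t,near=None):
    r=viewer.outline_of(n,t); r=[q for q in r if q["confidence"]>.3]
    if near is not None:
        c=proj(n,near)[0]
        r=[q for q in r if np.hypot(*((np.array(q["extent"][:2])+np.array(q["extent"][2:])/2)*[640,480]-c))<25]
    return r[0]["mask"] if r else None
def fit(ms,model,p0,steps):
    def cost(p): return sum(np.abs(sil(n,model(p))-m).sum()/m.sum() for n,m in ms.items())
    sim=np.array([p0]+[np.array(p0)+np.eye(len(p0))[i]*s for i,s in enumerate(steps)])
    r=minimize(cost,p0,method="Nelder-Mead",options=dict(initial_simplex=sim,xatol=2e-4,fatol=1e-4,maxiter=300))
    return r.x,r.fun
def fitall(things,cams=("top","side")):
    for c in cams: viewer.read_camera(c)
    out={}
    for t,p0,model,st in things:
        ms={c:m for c in cams if (m:=mask(c,t,[p0[0],p0[1],.02] if t!="riser" else None)) is not None}
        if ms:
            out[t]=fit(ms,model,p0,st); print(t,list(ms),np.round(out[t][0],4),round(out[t][1],3))
        else: print(t,"none")
    return out
E
cat > m.py <<'E'
from h import *
fitall([("slide_box",[.535,-.094,.15,.6],lambda p:boxmodel(p,p[3]),[.01,.01,.1,.15]),
("box_left",[.684,.066,-.06],lambda p:boxmodel(p,0),[.01,.01,.05]),
("box_right",[.664,-.17,-.06],lambda p:boxmodel(p,0),[.01,.01,.05])])
# riser front top edge
im=viewer.read_camera("top")
g=cv2.cvtColor(im,cv2.COLOR_BGR2GRAY)
m=mask("top","riser"); 
pts=[(u,np.where(m[:,u])[0].max()+.5) for u in list(range(336,392,3))+list(range(240,250,3))+list(range(446,494,3))]
X=unproj("top",pts,.05); k=np.polyfit(X[:,1],X[:,0],1); print("front x=%.4f*y+%.4f"%tuple(k),"resid",np.std(X[:,0]-np.polyval(k,X[:,1])))
us=np.where(m.any(0))[0]; print("cols",us.min(),us.max())
print("ends",unproj("top",[[234,171],[499,187]],.05))
E
python3 m.py
```

```text
slide_box ['top', 'side'] [ 0.5309 -0.095   0.1554  0.571 ] 0.071
box_left ['top', 'side'] [ 0.6884  0.0682 -0.0915] 0.095
box_right ['top', 'side'] [ 0.6664 -0.1672 -0.0823] 0.079
front x=0.0930*y+0.7202 resid 0.0016903150419985296
cols 234 499
ends [[ 0.74064495  0.21012634  0.05      ]
 [ 0.69111073 -0.32657999  0.05      ]]
```

```bash
cat >> h.py <<'E'
def go(x,y,z,yaw):
    s=get_state(); Rt=R.from_quat(s["tcp_rot"]).as_matrix(); d=np.array([x,y,z])-s["eef_pos"]
    cy=np.arctan2(Rt[1,0],Rt[0,0]); t=Rt.T@d
    print("now",np.round(s["eef_pos"],4),"yaw",round(cy,4),"tool delta",np.round(t,4),"spin",round(-np.degrees(yaw-cy),2),"t",s["time"],"F",np.round(s["contact_force"],1))
E
python3 -m handwheel '[[[0,0.0247,-0.0215,0,0],[0,0.0247,-0.0215,0,0],[0,0.0247,-0.0215,0,0],[0,0.0247,-0.0215,0,0],[0,0.0247,-0.0215,0,0],[0,0.0247,-0.0215,0,0],[0,0.0247,-0.0215,0,0],[0,0.0247,-0.0215,0,0],[0,0.0247,-0.0215,0,0]]]'
python3 -m handwheel '[[[0,0.0247,-0.0215,0,0],[0,0.0247,-0.0215,0,0],[0,0.0247,-0.0215,0,0],[0,0.0247,-0.0215,0,0],[0,0.0247,-0.0215,0,0],[0,0.0247,-0.0215,0,0],[0,0.0247,-0.0215,0,0],[0,0.0247,-0.0215,0,0],[0,0.0247,-0.0215,0,0]]]'
python3 -m handwheel '[[[0,0,0,0.005,-6.95],[0,0,0,0.005,-6.95],[0,0,0,0.005,-6.95],[0,0,0,0.005,-6.95],[0,0,0,0.005,-6.95],[0,0,0,0.005,-6.95],[0,0,0,0.005,-6.95],[0,0,0,0.005,-6.95],[0,0,0,0.005,-6.95],[0,0,0,0.005,-6.95],[0,0,0,0.005,-6.95],[0,0,0,0,0]]]'
python3 -c "
from h import *
go(.521,-.0965,.10,1.726)"
```

```text
time: 2.15
eef_pos: [0.3895, -0.359, 0.2316]
tcp_rot: [0.981, 0.194, 0.0, 0.0]
contact_force: [1.1, -0.4, 1.2]
opening: 0.001
finger_force: 0.0
time: 2.9
eef_pos: [0.5213, -0.0953, 0.2317]
tcp_rot: [0.981, 0.194, 0.0, 0.0]
contact_force: [0.5, 0.1, 0.0]
opening: 0.003
finger_force: 0.0
time: 3.9
eef_pos: [0.5202, -0.0967, 0.1753]
tcp_rot: [0.65, 0.76, -0.0, -0.001]
contact_force: [-0.2, 0.2, 1.0]
opening: 0.002
finger_force: 0.0
now [ 0.5202 -0.0967  0.1753] yaw 1.7271 tool delta [-0.      0.001   0.0753] spin 0.06 t 3.9 F [-0.2  0.2  1. ]
```

```bash

python3 -m handwheel '[[[0,0,0,0.02,0],[0,0,0,0.025,0],[0,0,0,0.025,0],[0,0,0,0.02,0],[0,0,0,0.005,0],[0,0,0,0.005,0],[0,0,0,0.005,0],[0,0,0,0.005,0],[0,0,0,0.005,0]]]'
python3 -m handwheel '[[[0,0,0,0.005,0],[0,0,0,0.005,0],[0,0,0,0.005,0],[0,0,0,0.004,0],[0,0,0,0.002,0],[0,0,0,0,0]]]'
python3 - <<'E'
from h import *
im=viewer.read_camera("side");cv2.imwrite("pics/side1.png",cv2.resize(im[130:330,240:480],(720,600)))
go(.521,-.0965,.034,1.726)
E
```

```text
time: 4.65
eef_pos: [0.522, -0.0974, 0.0625]
tcp_rot: [0.651, 0.759, 0.0, 0.001]
contact_force: [-0.5, 0.3, 1.0]
opening: -0.0
finger_force: 0.4
time: 5.15
eef_pos: [0.5204, -0.0967, 0.0395]
tcp_rot: [0.651, 0.759, -0.0, -0.001]
contact_force: [-0.3, -0.3, 0.3]
opening: 0.0
finger_force: 0.0
now [ 0.5206 -0.0968  0.0399] yaw 1.725 tool delta [0.0002 0.0005 0.0059] spin -0.06 t 5.2 F [ 0.8 -0.4 -0.2]
```

View pics/side1.png

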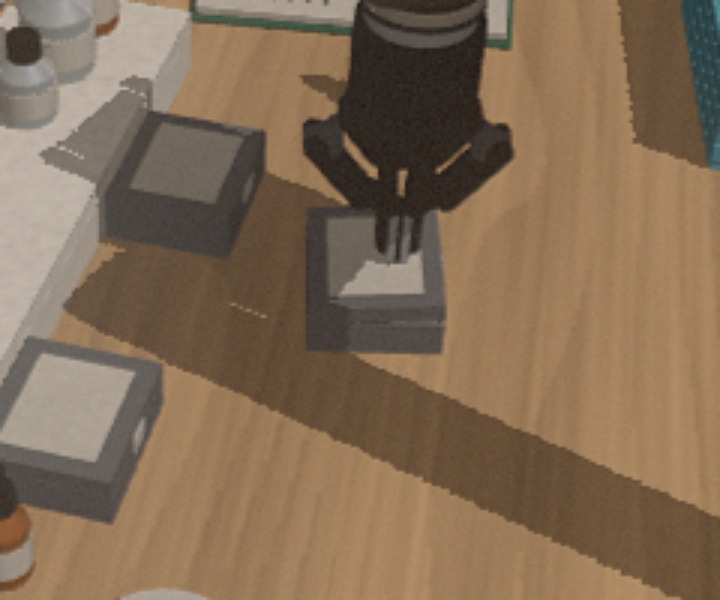

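The lid is almost down, with a thin gap left at the seam (crop 400,320). I'll press further.

```bash

python3 -m handwheel '[[[0,0,0,0.002,0],[0,0,0,0.002,0],[0,0,0,0.001,0],[0,0,0,0.001,0],[0,0,0,0,0]]]'
```

```text
time: 5.62
eef_pos: [0.5209, -0.097, 0.035]
tcp_rot: [0.65, 0.76, -0.0, -0.0]
contact_force: [-2.6, 0.3, 4.6]
opening: -0.0
finger_force: 2.3
```

```bash

python3 -m handwheel '[[[0,0,0,0.001,0],[0,0,0,0.001,0],[0,0,0,0,0],[0,0,0,0,0]]]'
python3 -m handwheel '[[[0,0,0,-0.02,0],[0,0,0,-0.03,0],[0,-0.01,0,-0.03,0],[0.05,-0.035,0,-0.01,0],[0.05,-0.035,0,0,0],[0.05,-0.035,0,0,0],[0.05,-0.03,0,0,0],[0.05,0,0,0,0]]]'
python3 - <<'E'
from h import *
im=viewer.read_camera("side");cv2.imwrite("pics/side2.png",cv2.resize(im[130:330,240:480],(720,600)))
fitall([("slide_box",[.531,-.095,.15,.03],lambda p:boxmodel(p,max(p[3],0)),[.01,.01,.1,.1])])
go(.52,-.2,.1,1.72)
E
```

```text
time: 5.95
eef_pos: [0.5209, -0.097, 0.0348]
tcp_rot: [0.65, 0.76, -0.001, -0.001]
contact_force: [-6.7, 2.1, 15.0]
opening: -0.004
finger_force: 7.5
time: 6.62
eef_pos: [0.544, -0.2454, 0.1232]
tcp_rot: [0.652, 0.758, -0.0, 0.002]
contact_force: [0.3, 0.0, 0.7]
opening: 0.582
finger_force: 0.0
slide_box ['top', 'side'] [ 0.5317 -0.0944  0.1507 -0.0775] 0.054
now [ 0.5427 -0.2389  0.1218] yaw 1.7261 tool delta [ 0.0419 -0.0164  0.0219] spin 0.35 t 6.8667 F [-0.1 -0.   0.4]
```

View pics/side2.png

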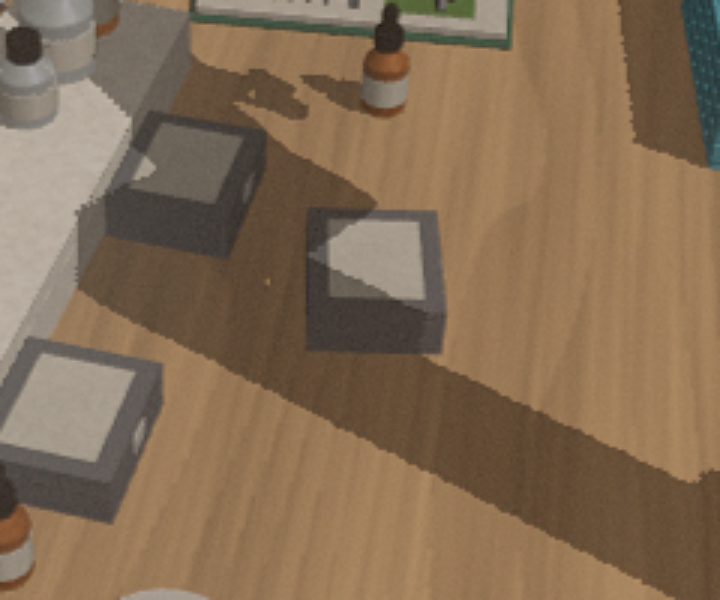

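The lid is shut flush. Next I'll set the two fingers beside the box's right face.

```bash

python3 -c "
from h import *
go(.5445,-.1784,.008,1.7215)"
```

```text
now [ 0.5427 -0.2389  0.1218] yaw 1.7261 tool delta [0.0594 0.0112 0.1139] spin 0.26 t 6.8667 F [-0.1 -0.   0.4]
```

```bash

python3 -m handwheel '[[[0.05,0.03,0.0056,0.02,0],[0.05,0.0294,0.0056,0.02,0],[0.05,0,0,0.03,0],[0.05,0,0,0.03,0],[0.05,0,0,0.0139,0.2],[0.05,0,0,0,0]]]'
python3 -m handwheel '[[[0.05,0.008,0,0,0],[0.05,0.007,0,0,0],[0.05,0.005,0,0,0],[0.05,0.004,0,0,0],[0.05,0.004,0,0,0],[0.05,0.004,0,0,1],[0.05,0.004,0,0,1],[0.05,0.004,0,0,1],[0.05,0.004,0,0,1]]]'
python3 - <<'E'
from h import *
im=viewer.read_camera("side");cv2.imwrite("pics/side3.png",cv2.resize(im[130:330,240:480],(720,600)))
fitall([("slide_box",[.53,-.08,.1],lambda p:boxmodel(p,0),[.01,.01,.1])])
go(.52,-.2,.008,1.4778)
E
```

```text
time: 7.37
eef_pos: [0.5419, -0.177, 0.0045]
tcp_rot: [0.651, 0.759, -0.001, -0.004]
contact_force: [0.1, -0.2, -0.8]
opening: 0.584
finger_force: 0.0
time: 8.12
eef_pos: [0.5389, -0.1361, 0.0087]
tcp_rot: [0.679, 0.734, -0.0, 0.0]
contact_force: [-0.9, -1.5, 1.5]
opening: 0.588
finger_force: 0.8
slide_box ['top', 'side'] [ 0.5331 -0.074   0.0863] 0.645
now [ 0.5384 -0.1357  0.008 ] yaw 1.6517 tool delta [-0.0626 -0.0236 -0.0001] spin 9.97 t 8.3667 F [ 0.5  0.7 -0.1]
```

View pics/side3.png

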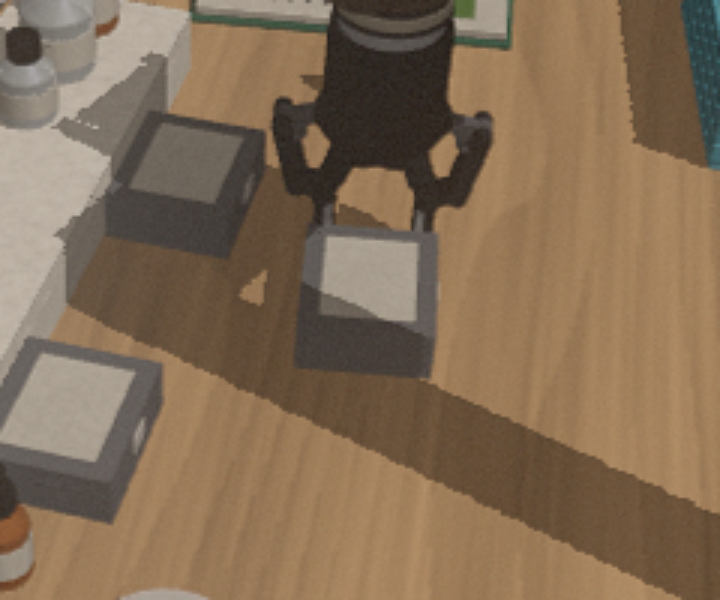

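Both fingers are flat on the right face and the box follows. I'll continue the arc.

```bash

python3 -m handwheel '[[[0.05,0.0037,0,0,1],[0.05,0.0037,0,0,1],[0.05,0.0037,0,0,1],[0.05,0.0037,0,0,1],[0.05,0.0037,0,0,1],[0.05,0.0037,0,0,1],[0.05,0.0037,0,0,1],[0.05,0.0037,0,0,1],[0.05,0.0037,0,0,1],[0.05,0.0037,0,0,1],[0.05,0,0,0,0]]]'
python3 -m handwheel '[[[0.05,-0.03,0,0,0],[0.05,-0.03,0,-0.02,0],[0.05,0,0,-0.04,0],[0.05,0,-0.03,-0.04,0],[0.05,0,-0.04,0,0],[0.05,0,-0.04,0,0],[0.05,0,-0.02,0,0],[0.05,0,0,0,0]]]'
python3 - <<'E'
from h import *
im=viewer.read_camera("top")
fitall([("slide_box",[.54,-.037,-.09],lambda p:boxmodel(p,0),[.01,.01,.1]),
("box_left",[.688,.068,-.09],lambda p:boxmodel(p,0),[.01,.01,.05]),
("box_right",[.666,-.167,-.09],lambda p:boxmodel(p,0),[.01,.01,.05])])
go(.52,-.2,.1,-.093)
E
```

```text
time: 9.28
eef_pos: [0.5388, -0.0985, 0.0085]
tcp_rot: [0.74, 0.673, 0.0, -0.0]
contact_force: [0.2, 0.1, 0.7]
opening: 0.588
finger_force: 0.0
time: 9.95
eef_pos: [0.405, -0.1458, 0.1008]
tcp_rot: [0.74, 0.673, -0.0, -0.002]
contact_force: [0.2, -1.2, -0.9]
opening: 0.586
finger_force: 0.0
slide_box ['top', 'side'] [ 0.5431 -0.0377 -0.0904] 0.089
box_left ['top', 'side'] [ 0.6887  0.0683 -0.0891] 0.138
box_right ['top', 'side'] [ 0.6669 -0.1678 -0.0829] 0.104
now [ 0.4093 -0.1474  0.1017] yaw 1.4777 tool delta [-0.042   0.1151  0.0017] spin 89.99 t 10.4 F [-0.6 -0.6 -0.6]
```

```bash

python3 -m handwheel '[[[0.05,0,0,0,7],[0.05,0,0,0,7],[0.05,0,0,0,7],[0.05,0,0,0,7],[0.05,0,0,0,7],[0.05,0,0,0,7],[0.05,0,0,0,7],[0.05,0,0,0,7],[0.05,0,0,0,7],[0.05,0,0,0,7],[0.05,0,0,0,7],[0.05,0,0,0,7]]]'
python3 -m handwheel '[[[0.05,0,0,0,5.9],[0.05,0,-0.03,0,0],[0.05,0,-0.03,0,0],[0.05,0,-0.03,0,0],[0.05,0,-0.02,0,0],[0.05,0,0,0,0]]]'
python3 -c "
from h import *
go(.4654,-.0305,.008,-.092)"
```

```text
time: 11.4
eef_pos: [0.409, -0.1473, 0.1016]
tcp_rot: [1.0, 0.003, -0.0, -0.0]
contact_force: [-0.2, 0.2, 0.1]
opening: 0.587
finger_force: 0.0
time: 11.9
eef_pos: [0.4187, -0.035, 0.1014]
tcp_rot: [0.999, -0.044, -0.0, -0.001]
contact_force: [0.5, -0.8, -0.8]
opening: 0.584
finger_force: 0.0
now [ 0.4187 -0.035   0.1014] yaw -0.0879 tool delta [ 0.0463 -0.0085  0.0934] spin 0.23 t 11.9 F [ 0.5 -0.8 -0.8]
```

```bash

python3 -m handwheel '[[[0.05,0.023,-0.0045,0,0.2],[0.05,0.023,-0.004,0.005,0],[0.05,0,0,0.03,0],[0.05,0,0,0.03,0],[0.05,0,0,0.02,0],[0.05,0,0,0.008,0],[0.05,0,0,0,0]]]'
python3 -m handwheel '[[[0.05,0.01,0,0,0],[0.05,0.01,0,0,0],[0.05,0.004,0,0,0],[0.05,0.006,0,0,0],[0.05,0.008,0,0,0],[0.05,0.008,0,0,0],[0.05,0.008,0,0,0],[0.05,0.008,0,0,0],[0.05,0.008,0,0,0],[0.05,0.008,0,0,0],[0.05,0.008,0,0,0],[0.05,0,0,0,0]]]'
python3 - <<'E'
from h import *
im=viewer.read_camera("top")
cv2.imwrite("pics/top4.png",cv2.resize(im[150:320,250:480],(800,591)))
fitall([("slide_box",[.605,-.043,-.09],lambda p:boxmodel(p,0),[.01,.01,.1])])
go(.6778-.053*.996,-.0498+.053*.092,.008,-.092)
E
```

```text
time: 12.48
eef_pos: [0.4637, -0.0336, 0.0065]
tcp_rot: [0.999, -0.048, -0.003, -0.001]
contact_force: [0.2, -0.6, 0.8]
opening: 0.588
finger_force: 0.0
time: 13.48
eef_pos: [0.5533, -0.0423, 0.0092]
tcp_rot: [0.999, -0.048, 0.002, 0.0]
contact_force: [0.6, 0.5, 0.6]
opening: 0.581
finger_force: 0.0
slide_box ['top', 'side'] [ 0.6082 -0.0435 -0.0564] 1.082
now [ 0.5507 -0.0417  0.0086] yaw -0.0954 tool delta [ 0.0742 -0.0039  0.0006] spin -0.19 t 13.7333 F [-0.3 -0.6 -0.1]
```

View pics/top4.png

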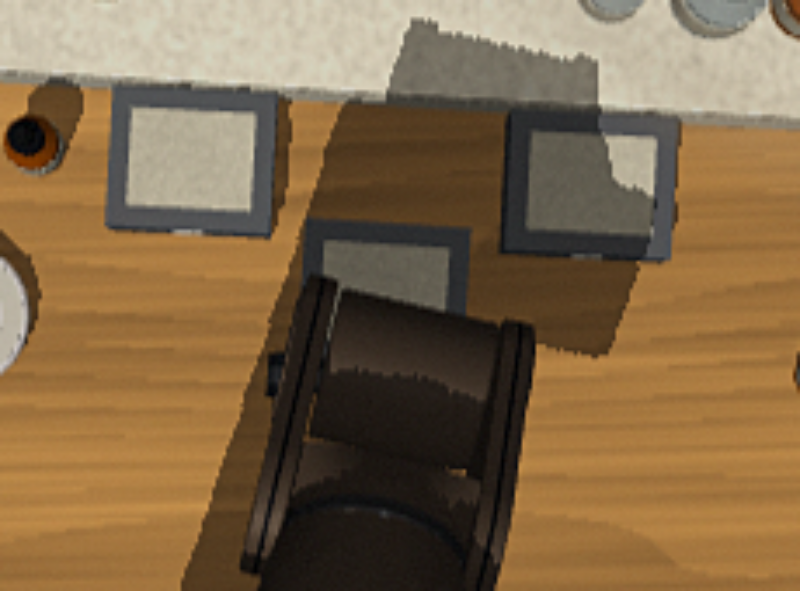

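The box is aligned and centred: its back edge in the crop runs (310,222)–(470,230), midway between the neighbours' edges at 275 and 503. I'll carry on, then creep until it touches the shelf.

```bash

python3 -m handwheel '[[[0.05,0.004,0,0,0],[0.05,0.007,0,0,0],[0.05,0.008,0,0,0],[0.05,0.008,0,0,0],[0.05,0.008,0,0,0],[0.05,0.008,0,0,0],[0.05,0.007,0,0,0],[0.05,0.006,0,0,0],[0.05,0.004,0,0,0],[0.05,0.002,0,0,0],[0.05,0,0,0,0]]]'
python3 -m handwheel '[[[0.05,0.002,0,0,0],[0.05,0.002,0,0,0],[0.05,0.002,0,0,0],[0.05,0.002,0,0,0],[0.05,0,0,0,0],[0.05,0,0,0,0]]]'
python3 -m handwheel '[[[0.05,0.002,0,0,0],[0.05,0.001,0,0,0],[0.05,0,0,0,0],[0.05,0,0,0,0]]]'
python3 -c "
from h import *
go(.6778-.053*.996,-.0498+.053*.092,.008,-.092)"
```

```text
time: 14.65
eef_pos: [0.6134, -0.0478, 0.0089]
tcp_rot: [0.999, -0.048, 0.001, 0.0]
contact_force: [-0.2, -0.3, 0.6]
opening: 0.587
finger_force: 0.0
time: 15.15
eef_pos: [0.6211, -0.0485, 0.0089]
tcp_rot: [0.999, -0.048, 0.001, 0.0]
contact_force: [1.0, 0.5, 0.7]
opening: 0.583
finger_force: 0.0
time: 15.48
eef_pos: [0.6239, -0.0488, 0.0088]
tcp_rot: [0.999, -0.048, 0.0, 0.0]
contact_force: [-0.3, 0.8, 0.1]
opening: 0.583
finger_force: 0.1
now [ 0.6239 -0.0488  0.0088] yaw -0.0953 tool delta [ 0.0008 -0.004   0.0008] spin -0.19 t 15.4833 F [-0.3  0.8  0.1]
```

```bash

python3 -m handwheel '[[[0.05,0.001,0,0,0],[0.05,0.001,0,0,0],[0.05,0,0,0,0]]]' | grep -E "eef|cont"
python3 -m handwheel '[[[0.05,0.001,0,0,0],[0.05,0.001,0,0,0],[0.05,0,0,0,0]]]' | grep -E "eef|cont"
python3 -m handwheel '[[[0.05,0.001,0,0,0],[0.05,0.001,0,0,0],[0.05,0,0,0,0]]]' | grep -E "eef|cont"
```

```text
eef_pos: [0.6258, -0.0489, 0.0088]
contact_force: [-1.1, 0.1, 0.2]
eef_pos: [0.6275, -0.0491, 0.0087]
contact_force: [-1.1, 0.7, 1.0]
eef_pos: [0.6275, -0.0491, 0.0086]
contact_force: [-8.7, -0.2, 5.6]
```

Contact at x=0.6275. One firmer nudge to square it up, then retreat and inspect.

```bash

python3 -m handwheel '[[[0.05,0.001,0,0,0],[0.05,0.001,0,0,0],[0.05,0,0,0,0],[0.05,0,0,0,0],[0.05,0,0,0,0]]]' | grep -E "eef|cont"
python3 -m handwheel '[[[0.05,-0.004,0,0,0],[0.05,-0.01,0,0,0],[0.05,-0.03,0,0,0],[0.05,-0.04,0,0,0],[0.05,-0.04,0,-0.03,0],[0.05,-0.03,0,-0.04,0],[0.05,0,0,-0.04,0],[0.05,0,-0.03,-0.03,0],[0.05,0,-0.04,0,0],[0.05,0,-0.04,0,0],[0.05,0,-0.04,0,0],[0.05,0,0,0,0]]]'
python3 - <<'E'
from h import *
im=viewer.read_camera("top");cv2.imwrite("pics/top5.png",cv2.resize(im[150:320,250:480],(800,591)))
im=viewer.read_camera("side");cv2.imwrite("pics/side5.png",cv2.resize(im[130:330,200:440],(720,600)))
fitall([("slide_box",[.68,-.05,-.09],lambda p:boxmodel(p,0),[.01,.01,.1]),
("box_left",[.688,.068,-.09],lambda p:boxmodel(p,0),[.01,.01,.05]),
("box_right",[.666,-.167,-.09],lambda p:boxmodel(p,0),[.01,.01,.05])])
go(0,0,0,0)
E
```

```text
eef_pos: [0.6274, -0.0491, 0.0084]
contact_force: [-13.3, 0.3, 10.0]
time: 17.65
eef_pos: [0.505, 0.1184, 0.1378]
tcp_rot: [0.999, -0.045, 0.002, -0.002]
contact_force: [0.4, 0.3, -0.2]
opening: 0.585
finger_force: 0.0
slide_box ['top', 'side'] [ 0.6796 -0.0506 -0.0816] 0.183
box_left ['top', 'side'] [ 0.6881  0.0679 -0.0783] 0.121
box_right ['top', 'side'] [ 0.6665 -0.1674 -0.0946] 0.209
now [0.5043 0.1119 0.1365] yaw -0.097 tool delta [-0.491   0.1602  0.1365] spin -5.56 t 18.15 F [-0.6 -0.   0.6]
```

View pics/top5.png

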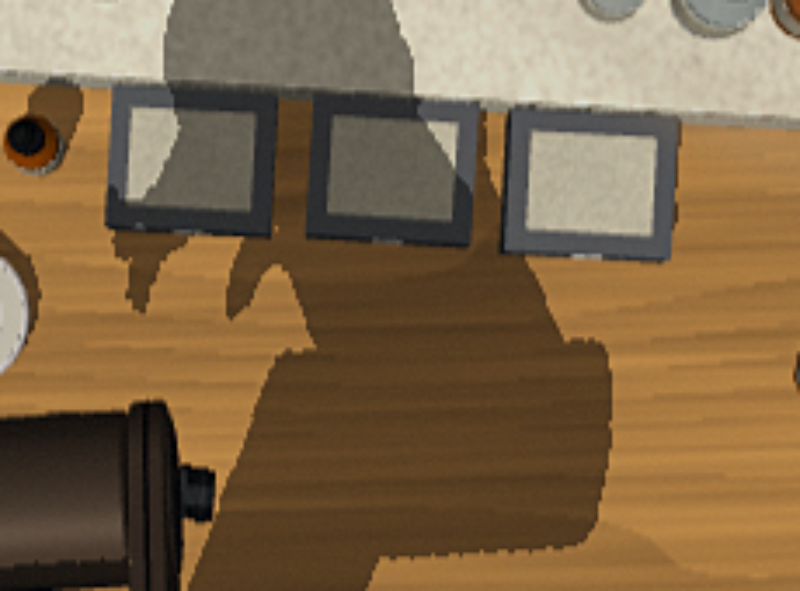

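View pics/side5.png

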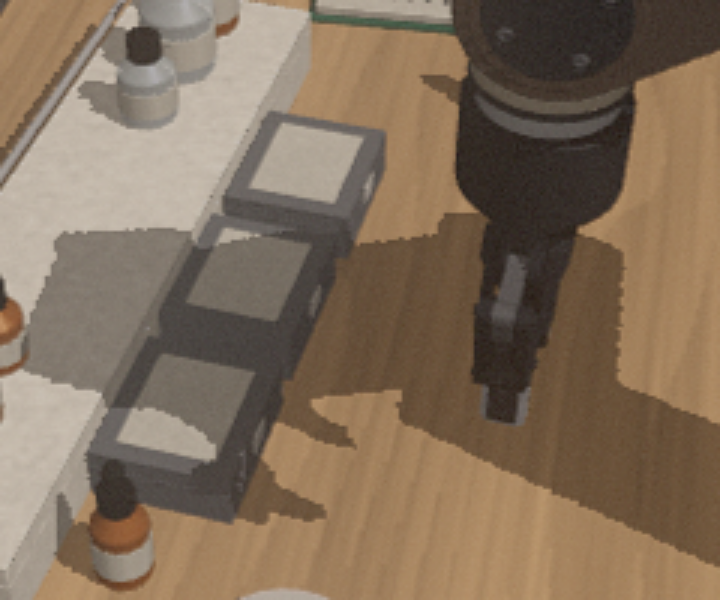

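In both views the box sits flush against the shelf, centred with crop gaps of about 34 and 30 px. Its lid is shut, the neighbours haven't moved, and the robot is clear of everything.

```bash
python3 -c "
from plant import sign_off; print(sign_off())"
```

```text
the job is handed in; nothing more can be done
None
```

The job is handed in: the slide box's lid was pressed shut, then the box was pushed into the middle of the free place with its back against the shelf. In the last pictures the other two boxes had not moved, and the robot was clear of everything at about 18 s on its clock.

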